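# Open the spares box by its combination

### The job

Open the lock box on the modelling bench: turn its dial left to 7 (red dot), then right to 34 (blue dot), then slowly left again until you feel it stop against the dropped bolt, somewhere within two numbers of 2 (green dot). Let go of the dial and slide the green lid fully open towards the robot, then let go of it. Stop turning gently as soon as you feel the stop, never force the dial or a locked lid, and leave the jars, model and tools around it where they are.

Things in the scene. Friction and masses are not known exactly. Their poses are not given: they have to be found in the camera images.
- lockbox: Grey steel lock box fixed to the bench, 160 (x) x 270 (y) x 100 mm (z); origin at the centre of its underside. Its top: over the half towards its -y a dark deck at z = 100 mm with the dial; over the half towards its +y a green sliding lid, top face at z = 95 mm. At yaw 0 its -x side faces the robot.
- dial (a joint): Angle of the combination dial (rad), vertical axis at x = 0, y = -67 mm of the box; positive = turned left (counter-clockwise from above). 40 numbers of 0.157 rad; number at the index = angle / 0.157: 7 is +1.100 rad, 34 (6 below 0) is -0.942, 2 is +0.314. Turns 1.9 rad either way with 0.03 to 0.12 N m.
- dial_grip (a point): On the dial's axis, 130 mm above the bench, 30 mm above the deck. Black disc of 72 mm diameter, top 9 mm above the deck; on it an upright aluminium grip bar 16 mm thick, 44 mm long, from 9 to 45 mm above the deck. The bar lies along this point's x (pinch it along y); at dial angle 0 the axes are those of the box.
- index (a point): Yellow index line on the deck, 53 mm to the -x side of the dial's axis. Marks on the disc: 0 long white tick, other fives short white ticks, 7 red dot, 34 blue dot, 2 green dot. Numbers rise clockwise round the disc. Set 7, then 34, each within 0.13 rad without overshooting, or the inner wheels are wrong and the sequence must be begun again.
- bolt (a point): Middle of the deck's lid-side edge; inside lies the hidden spring bolt. On the last left turn, if 7 and 34 were set right, it drops into a gate and stops the dial dead at a place up to 0.28 rad either side of 2, different each time, to be felt. A torque above 0.45 N m against this stop overloads it. No stop felt by 0.65 rad: it is not unlocked.
- lid (a joint): How far the green lid has slid open (m), towards the box's -x side; 0 shut, 0.080 fully open. Friction about 1.5 N, mass about 0.3 kg. While the bolt holds it, it stops hard after 2 mm; do not pull it then with more than 10 N.
- lid_handle (a point): Middle of the lid's upright aluminium handle bar, 117 mm above the bench; with the lid shut at x = 10, y = 66.5 mm of the box. The bar is 14 mm thick (box x), 60 mm long (box y) and stands from 95 to 131 mm above the bench. Axes as the box. Moves with the lid.
- jar_ochre: small round ochre paint jar with white cap, 36 mm wide, 50 mm tall, loose, behind the box; origin under its centre; bystander
- jar_olive: small round olive paint jar with white cap, 36 mm wide, 50 mm tall, loose, behind the box; origin under its centre; bystander
- jar_grey: small round blue-grey paint jar with white cap, 36 mm wide, 50 mm tall, loose, on the dial's side of the box; origin under its centre; bystander
- model_plane: olive scale-model aeroplane, about 220 mm span and 210 mm long, 62 mm tall, loose, to the left; origin under its centre; bystander
- sanding_block: cork sanding block 70 x 35 x 25 mm, loose, to the right; origin under its centre; bystander
- putty_tin: flat round steel tin with yellow lid, 66 mm wide, 30 mm tall, loose, to the right; origin under its centre; bystander
- tweezers: steel tweezers 110 mm long, 12 mm tall, loose, to the left in front; origin under its centre; bystander

How it is judged:
By the outcome, as a careful person would: the job done as asked, in the order asked, and still so for the second after the job is handed in, with the robot touching nothing.
It also fails if it takes over 72 s, if anything falls off the work surface, if the arm or the gripper's body presses on something with over 40 N, if the wrist force passes 120 N, or if a joint passes its speed limit or range.

### The arm

A 6-joint arm with a two-finger parallel gripper is mounted at the origin on the work surface. World frame = base frame: x ahead of the robot, y to its left, z up, the work surface at z = 0. Lengths are in mm, angles in rad, forces in N, time in s.
With the tool pointing down it reaches from about 275 to 1000 mm from the base axis. Payload 8.4 kg.
Tool frame: the origin (TCP) lies on the centre line of the jaws, within the pads' length; the fingertips stand r.tip_reach ahead of it and the grasp point (between the pads) lies 3 mm ahead of it (r.tip_reach is the distance from the TCP to the fingertips, in mm); z points along the fingers, y is the direction in which the jaws open and shut (so a half turn about z gives the same grasp; the last joint's range is limited). The gripper opens to 85 mm and grips with 20 to 120 N. Pads are 22 mm wide; open, the fingers measure 114 mm over their backs; the gripper's body (76 mm by 85 mm) begins 54 mm behind the grasp point. The pads swing forward as they close: fully open they stand 13 mm farther back than shut.
Start: joints at [-1.236, 0.353, 1.633, -0, 1.155, -0.002], TCP at [206.542, -589.889, 253.281] pointing down, gripper open.
Joint ranges: [-2.63, 2.63], [-0.92, 2.1], [0.06, 2.66], [-1.3, 4.44], [0, 2.69], [-3.02, 3.02]. Speed limits (rad/s): [2.22, 2.22, 2.79, 3.14, 3.14, 3.14].

### API

Orientations are given as [roll, pitch, yaw] about the fixed x, y, z axes, in that order (R = Rz(yaw) Ry(pitch) Rx(roll)).
In Python, from rig import sense, optics, r, nets gives the robot as it stands. The module is installed in compiled form; this text tells all that it offers.
- The arm moves only by the tool carry_out, never from a script. Its argument "increments" is a list that holds one entry, the list of rows, each a list of 6 numbers: the shift along the tool's x, y, z normalised to -1 to 1, where 1 is 40 cm, then the turn, a rotation vector about the tool's x, y, z normalised to -1 to 1, where 1 is 60 degrees. A call has 1 to 5 rows; each row is the pose to reach, as a shift and turn from the pose commanded when the call began, along the tool's axes at that moment; what a row does not reach only later rows make up. A row lasts 1/12 s, in which the tool goes at most 41.7 mm and 7.16 degrees, less where a joint would pass 70% of its speed; a pose out of reach is approached as far as the arm can. A call with a number of a shift or a turn outside -1 to 1 is refused whole. A call with a gripper value outside its range is refused whole. "hand" is the closure, from 0 (fully open) to 1 (shut), set as the call begins (left out, the last holds). The fingers move at their own pace and stop on an object; "squeeze" is the grip in N (left out, the last holds). Time passes only in rows, so rows that repeat a pose let the fingers close. It gives the time, the measured TCP pose, the force and the opening at its end, in the units of the state.
- sense(): the state, without advancing time (a new reading comes with each control period).
- optics.grab_frame(name): name is "scene" or "top"; returns a dict with "img" (400x640x3 uint8, red, green, blue), "range_z" (400x640 float32, mm along the optical axis (not along the pixel's ray), 0 where there is no reading), "fov_y" (degrees; the focal length in pixels is half the picture's height over the tangent of half this angle, whatever the lens; pixels are square), "cx", "cy" (the principal point, pixels), "R" (3x3) and "t" (3): a world point X has camera coordinates R X + t. Camera axes: x right, y down, z forward; pixel columns grow to the right and rows downward; lengths in mm; the calibration is good to about 2 mm. A picture is of the moment at which its call begins.
- r.sign_off(): hands the job in, once; it reports no verdict.
Trained networks look in the newest picture that a camera, given by its name, has taken for a name from the list of things; names that differ only in an ending like _2 or _b are one class to them, and where a whole thing is asked for, a point or a joint stands for the part that bears it (a point fixed in the world has none). Each returns a list of dicts, best first, with "confidence" (0 to 1); they miss things now and then, are a little off and sometimes report something else, mostly with a low value. They report only what shows in the picture. A call takes as long as a camera call.
- nets.trace(target, camera): "mask" (400x640 bool, what is visible of it).
- nets.tip_of(target, camera): "point" ([x, y, z] in mm, in world coordinates, good to about 4 mm: a listed point, or the origin of a listed thing).
The state is a dict: "clock": time; "qpos": joint angles; "qvel": joint speeds; "joint_efforts": joint torques, N m; "eef_pos": TCP position; "tcp_rot": TCP orientation; "contact_force": force on the tool from outside, world axes, zero at the start; "wrist_torque": the same for the moment, N m; "opening": opening from 0.0 (shut) to 1.0 (fully open).
Only numpy, scipy, OpenCV 4.12 (cv2) and the standard library are available. Lean on these libraries where they do the work, as an engineer would, in place of code of your own. Each camera call takes 0.05 s, during which the arm holds its last target.

## Working session

There is one attempt and no reset: what is moved stays moved. The work goes in short steps, Python scripts to look and compute and a tool call to move; the robot and the scene stay as the last step left them, time stands still between calls to the robot, and variables do not carry over. Pictures are saved under pics/ and viewed, and the job is handed in when it is done.

Besides the shell and the picture viewer there is one more tool, called after ">>>" as name(argument=value, ...), one argument or row to a line, values as JSON. carry_out: Moves the arm, as the interface text tells. Its arguments: {"type":"object","properties":{"increments":{"type":"array","items":{"type":"array","items":{"type":"array","items":{"type":"number","minimum":-1,"maximum":1}}}},"hand":{"type":"number"},"squeeze":{"type":"number"}},"required":["increments"]}

```bash
mkdir -p pics; cat > h.py <<'E'
import numpy as np, cv2
from rig import sense, optics, r, nets
def save(f,name,box=None,scale=1):
    im=cv2.cvtColor(f["img"],cv2.COLOR_RGB2BGR)
    if box: im=im[box[1]:box[3],box[0]:box[2]]
    if scale!=1: im=cv2.resize(im,None,fx=scale,fy=scale,interpolation=cv2.INTER_CUBIC)
    cv2.imwrite("pics/"+name,im)
def unproj(f,u,v,z=None):
    fl=200/np.tan(np.radians(f["fov_y"])/2)
    d=f["range_z"][int(round(v)),int(round(u))] if z is None else z
    pc=np.array([(u-f["cx"])/fl*d,(v-f["cy"])/fl*d,d])
    return f["R"].T@(pc-f["t"])
def plane(f,u,v,h):
    fl=200/np.tan(np.radians(f["fov_y"])/2)
    o=-f["R"].T@f["t"]; d=f["R"].T@np.array([(u-f["cx"])/fl,(v-f["cy"])/fl,1])
    return o+d*(h-o[2])/d[2]
def proj(f,X):
    fl=200/np.tan(np.radians(f["fov_y"])/2)
    p=f["R"]@np.array(X)+f["t"]; return p[0]/p[2]*fl+f["cx"],p[1]/p[2]*fl+f["cy"]
E
python3 - <<'E'
from h import *
for c in ("scene","top"):
    f=optics.grab_frame(c); save(f,c+"0.png"); print(c,f["fov_y"],-f["R"].T@f["t"])
    for n in ("lockbox","dial_grip","index","bolt","lid_handle"):
        for d in nets.tip_of(n,c)[:2]: print(c,n,np.round(d["point"],1),round(d["confidence"],2))
print(sense(),r.tip_reach)
E
```

```text
scene 42.02850075061015 [1277.00082846 -211.52480325 1350.02296087]
scene lockbox [590.6 103.    1. ] 0.85
scene dial_grip [590.   40.8 129.5] 0.67
scene index [537.3  42.3 101. ] 0.57
scene bolt [593.1 108.6  98.6] 0.81
scene lid_handle [601.8 174.4 118.8] 0.79
top 49.92483801454644 [ 307.23329688  -11.39987787 1296.53107595]
top lockbox [587.5 110.2  -1.2] 0.93
top dial_grip [586.5  45.2 126. ] 0.92
top dial_grip [591.  107.2  99.6] 0.75
top lid_handle [602.4 175.8 116.7] 0.78
top lid_handle [590.2 106.8 100.4] 0.58
{'clock': 0.6, 'qpos': array([-1.23637631e+00,  3.52987484e-01,  1.63336870e+00,  9.31883125e-06,
        1.15519950e+00, -2.39420973e-03]), 'qvel': array([-9.20747998e-04, -2.44656868e-04,  7.51876381e-05,  2.56375802e-04,
       -3.34718175e-04, -1.00997918e-03]), 'joint_efforts': array([ 1.99874012e-03, -6.04870033e+01, -3.42312491e+01,  5.79932407e-05,
        1.32623132e-03, -2.26056494e-05]), 'eef_pos': array([ 206.56417051, -589.90051227,  253.30220398]), 'tcp_rot': array([ 3.14155567e+00, -8.43718440e-06,  3.36810460e-01]), 'contact_force': array([ 0.05149245, -0.27962097,  0.30261791]), 'wrist_torque': array([ 0.01826302, -0.00154   , -0.05616872]), 'opening': 1.003509607221605} 22.0
```

View pics/scene0.png

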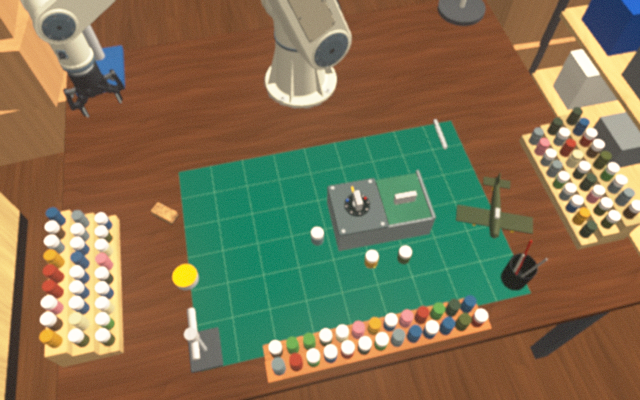

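View pics/top0.png

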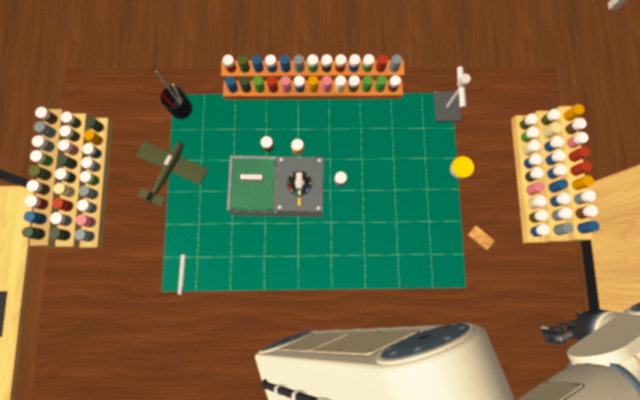

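The top view shows the box around (275,185), nearly at yaw 0, with the dial at (299,182), the lid handle at (251,177), and a grey jar to the right at (341,178). I'll zoom in next for yaw and dial angle.

```bash
python3 - <<'E'
from h import *
f=optics.grab_frame("top"); save(f,"top1.png",(220,145,350,225),6)
g=optics.grab_frame("scene"); save(g,"scene1.png",(315,160,445,255),6)
for c,ff in (("top",f),("scene",g)):
    for n in ("lockbox","lid_handle","dial_grip"):
        m=nets.trace(n,c)
        if not m: continue
        m=m[0]["mask"]; v,u=np.nonzero(m)
        P=np.array([unproj(ff,a,b) for a,b in zip(u,v)])
        h={"lockbox":(90,104),"lid_handle":(126,136),"dial_grip":(138,152)}[n]
        k=(P[:,2]>h[0])&(P[:,2]<h[1]); Q=P[k][:,:2].astype(np.float32)
        print(c,n,len(P),k.sum(),cv2.minAreaRect(Q) if k.sum()>3 else "")
    for n in ("jar_ochre","jar_olive","jar_grey","model_plane"):
        for d in nets.tip_of(n,c)[:1]: print(c,n,np.round(d["point"],1),round(d["confidence"],2))
E
```

```text
top lockbox 5472 4141 ((589.9939575195312, 107.34784698486328), (269.8750305175781, 159.56793212890625), 87.73422241210938)
top dial_grip 463 92 ((587.001953125, 39.9255485534668), (42.78168869018555, 14.14676284790039), 0.07557176798582077)
top jar_ochre [534.1  41.9 104.7] 0.65
top jar_olive [733.6 139.7  -5.1] 0.69
top jar_grey [621.6 -86.   -1.8] 0.57
top model_plane [ 6.513e+02  4.501e+02 -1.000e-01] 0.76
scene lockbox 6286 3871 ((591.767333984375, 107.55204010009766), (271.1168518066406, 164.68215942382812), 88.40592956542969)
scene lid_handle 2036 100 ((605.0643920898438, 173.23048400878906), (16.223243713378906, 61.1272087097168), 0.6734187006950378)
scene dial_grip 498 87 ((591.5485229492188, 40.5020751953125), (16.692466735839844, 46.73356628417969), 89.68302154541016)
scene jar_ochre [725.4  50.4  -1.8] 0.7
scene jar_olive [7.290e+02 1.463e+02 7.000e-01] 0.47
scene jar_grey [619.5 -78.9   1.7] 0.57
scene model_plane [649.  446.4   2.5] 0.65
```

View pics/top1.png

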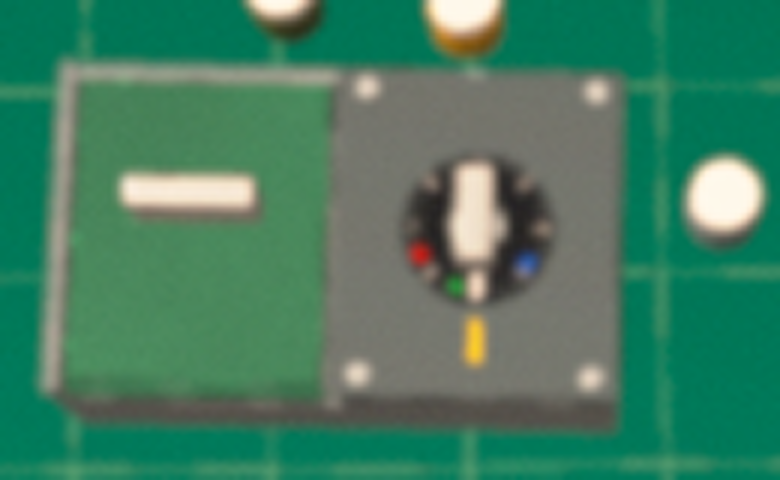

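View pics/scene1.png

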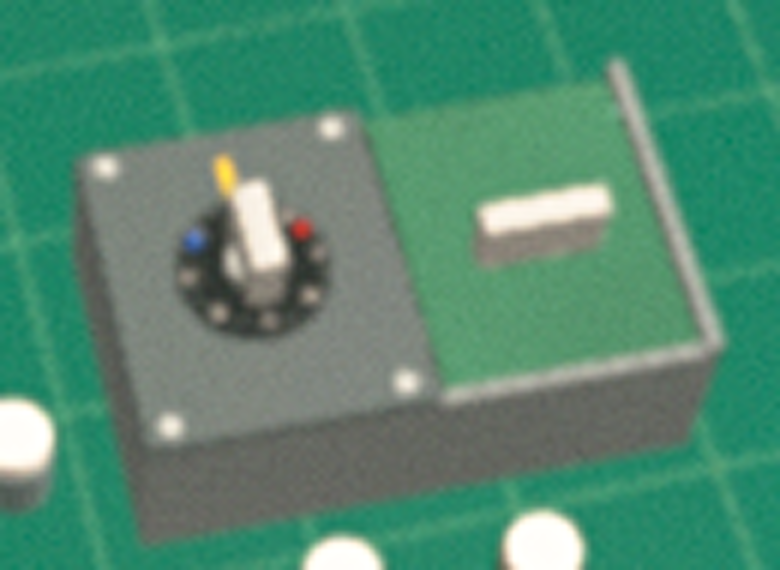

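```bash
cat >> h.py <<'E'
def go(x,y,z,yaw):
    from scipy.spatial.transform import Rotation as Ro
    s=sense(); R=Ro.from_euler('xyz',s["tcp_rot"]).as_matrix()
    d=R.T@(np.array([x,y,z])-s["eef_pos"])/400
    Rt=Ro.from_euler('xyz',[np.pi,0,yaw]).as_matrix()
    w=Ro.from_matrix(R.T@Rt).as_rotvec()/np.radians(60)
    print("row",np.round(d,4),np.round(w,4)); st()
def st():
    s=sense(); print("t",round(s["clock"],2),"p",np.round(s["eef_pos"],1),"rpy",np.round(s["tcp_rot"],3),"F",np.round(s["contact_force"],2),"M",np.round(s["wrist_torque"],3),"op",round(s["opening"],3),"q6",round(s["qpos"][5],2))
E
python3 -c "
from h import *
go(588.5,40.4,220,-0.035)"
```

```text
row [ 1.422  -1.1717  0.0832] [ 0.    -0.     0.355]
t 1.4 p [ 206.5 -589.9  253.3] rpy [ 3.142 -0.     0.337] F [0.16 0.45 0.83] M [-0.01  0.08 -0.02] op 0.999 q6 -0.0
```

>>> carry_out(
  increments=[
    [[0.07,-0.06,0,0,0,0.02],[0.14,-0.12,0,0,0,0.04],[0.21,-0.17,0,0,0,0.06],[0.28,-0.23,0,0,0,0.08],[0.35,-0.29,0,0,0,0.09]],
  ],
  hand=0,
  squeeze=20,
)

```text
clock: 1.82
eef_pos: [300.9, -432.8, 253.3]
tcp_rot: [3.141, -0.0, 0.241]
contact_force: [0.7, 0.3, 0.4]
opening: 0.997
```

```bash
python3 -c "
from h import *
go(588.5,40.4,220,-0.035)"
```

```text
row [ 0.9804 -0.9774  0.0833] [ 2.000e-04 -2.000e-04  2.634e-01]
t 1.82 p [ 300.9 -432.8  253.3] rpy [ 3.141 -0.     0.241] F [0.65 0.34 0.42] M [-0.015 -0.039 -0.008] op 0.997 q6 0.36
```

>>> carry_out(
  increments=[
    [[0.07,-0.07,0,0,0,0.02],[0.14,-0.14,0,0,0,0.04],[0.21,-0.21,0,0,0,0.06],[0.28,-0.28,0,0,0,0.08],[0.35,-0.35,0,0,0,0.1]],
  ],
)

```text
clock: 2.23
eef_pos: [403.3, -262.9, 253.6]
tcp_rot: [3.141, -0.001, 0.137]
contact_force: [1.0, -0.7, 0.0]
opening: 0.999
```

```bash
python3 -c "
from h import *
go(588.5,40.4,220,-0.035)"
```

```text
row [ 0.5619 -0.6883  0.084 ] [ 0.0004 -0.0006  0.1638]
t 2.23 p [ 403.3 -262.9  253.6] rpy [ 3.141e+00 -1.000e-03  1.370e-01] F [ 0.97 -0.66  0.  ] M [ 0.03  -0.066  0.03 ] op 0.999 q6 0.85
```

>>> carry_out(
  increments=[
    [[0.06,-0.07,0,0,0,0.02],[0.12,-0.14,0,0,0,0.04],[0.17,-0.21,0,0,0,0.06],[0.23,-0.28,0,0,0,0.08],[0.29,-0.35,0,0,0,0.1]],
  ],
)

```text
clock: 2.65
eef_pos: [498.9, -108.3, 253.6]
tcp_rot: [3.141, -0.001, 0.032]
contact_force: [0.2, -0.0, -1.1]
opening: 1.001
```

```bash
python3 -c "
from h import *
go(588.5,40.4,220,-0.035)"
```

```text
row [ 0.2357 -0.3643  0.0839] [ 0.0002 -0.0005  0.0641]
t 2.65 p [ 498.9 -108.3  253.6] rpy [ 3.141e+00 -1.000e-03  3.200e-02] F [ 0.15 -0.05 -1.15] M [-0.074  0.045  0.002] op 1.001 q6 1.32
```

>>> carry_out(
  increments=[
    [[0.06,-0.09,0.02,0,0,0.016],[0.11,-0.17,0.04,0,0,0.032],[0.16,-0.25,0.06,0,0,0.048],[0.2,-0.31,0.075,0,0,0.06],[0.22,-0.345,0.084,0,0,0.064]],
  ],
)

```text
clock: 3.07
eef_pos: [583.0, 33.8, 219.0]
tcp_rot: [-3.141, -0.0, -0.033]
contact_force: [-0.8, -0.4, 0.5]
opening: 0.999
```

>>> carry_out(
  increments=[
    [[0,0,0,0,0,0],[0,0,0,0,0,0],[0,0,0,0,0,0]],
  ],
)

```text
clock: 3.32
eef_pos: [581.3, 30.3, 219.7]
tcp_rot: [3.141, 0.0, -0.034]
contact_force: [-0.1, 0.4, -0.4]
opening: 1.0
```

```bash
python3 -c "
from h import *
go(588.5,40.4,150,-0.035)
for c in ('scene','top'):
    f=optics.grab_frame(c); save(f,c+'2.png',(200,100,460,260) ,3)
    for d in nets.tip_of('dial_grip',c)[:2]: print(c,np.round(d['point'],1),d['confidence'])
"
```

```text
row [ 0.0173 -0.0259  0.1743] [0.0003 0.0004 0.0013]
t 3.32 p [581.3  30.3 219.7] rpy [ 3.141  0.    -0.034] F [-0.14  0.4  -0.4 ] M [ 0.027 -0.021 -0.022] op 1.0 q6 1.65
scene [588.4  44.5 130.3] 0.84
top [586.3  45.2 130.9] 0.59
```

View pics/scene2.png

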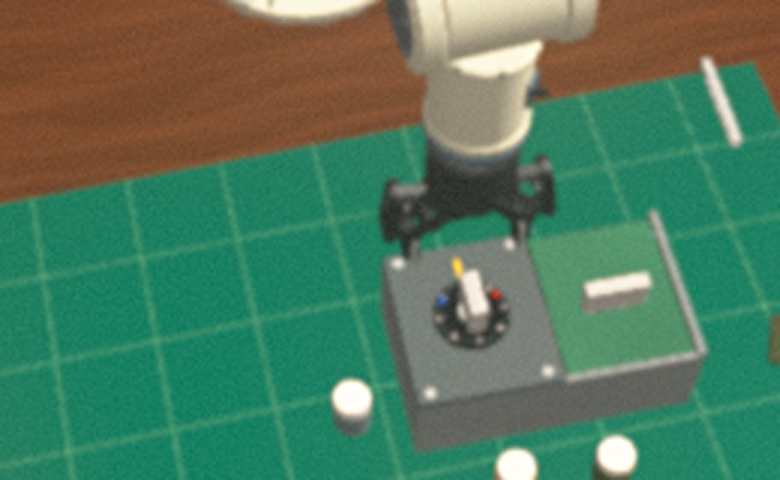

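View pics/top2.png

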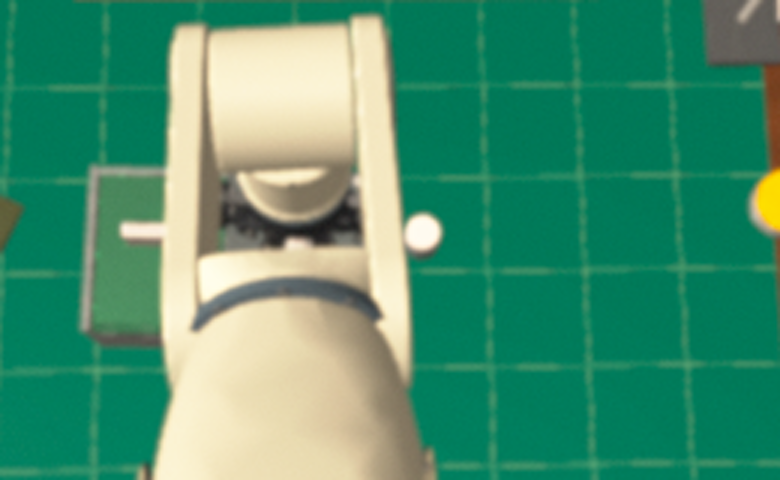

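The scene picture shows the open gripper straddling the deck just in front of the dial, around (470,230). I'll align it over the bar, then go down.

>>> carry_out(
  increments=[
    [[0.018,-0.027,0,0,0,0],[0.018,-0.027,0.05,0,0,0],[0.018,-0.027,0.1,0,0,0],[0.018,-0.027,0.15,0,0,0],[0.018,-0.027,0.15,0,0,0]],
  ],
)

```text
clock: 3.93
eef_pos: [587.4, 41.4, 156.4]
tcp_rot: [3.141, 0.005, -0.034]
contact_force: [-0.2, 0.3, -0.1]
opening: 0.999
```

>>> carry_out(
  increments=[
    [[0,0,0.02,0,0,0],[0,0,0.04,0,0,0],[0,0,0.056,0,0,0],[0,0,0.056,0,0,0],[0,0,0.056,0,0,0]],
  ],
)

```text
clock: 4.35
eef_pos: [589.3, 41.4, 137.4]
tcp_rot: [-3.142, 0.0, -0.034]
contact_force: [0.8, 0.0, 0.1]
opening: 1.002
```

```bash
python3 -c "
from h import *
go(588.5,41,136,-0.035)
f=optics.grab_frame('scene'); save(f,'scene3.png',(300,130,460,260) ,5)
"
```

```text
row [-0.002   0.001   0.0035] [-0.      0.      0.0009]
t 4.35 p [589.3  41.4 137.4] rpy [-3.142  0.    -0.034] F [0.79 0.03 0.11] M [-0.022  0.026 -0.022] op 1.002 q6 1.67
```

View pics/scene3.png

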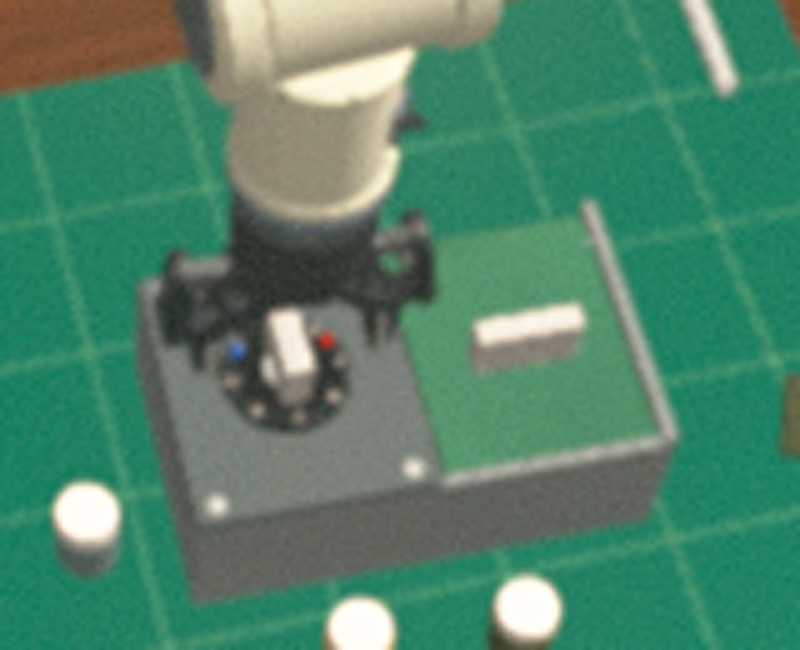

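```bash
python3 -c "
from h import *
f=optics.grab_frame('scene')
for X in ([589.3,41.4,128],[589.3,41.4+42,128],[589.3,41.4-42,128],[588.5,40.4,145],[567,40.4,145],[610,40.4,145],[589,40.4,109]):
    u,v=proj(f,X); print(X,round((u-300)*5),round((v-130)*5))
m=nets.trace('dial_grip','scene')[0]['mask']; v,u=np.nonzero(m)
P=np.array([unproj(f,a,b) for a,b in zip(u,v)])
k=(P[:,2]>139)&(P[:,2]<150); print(k.sum(),cv2.minAreaRect(P[k][:,:2].astype(np.float32)))
"
```

```text
[589.3, 41.4, 128] 286 350
[589.3, 83.4, 128] 360 335
[589.3, -0.6000000000000014, 128] 212 366
[588.5, 40.4, 145] 286 333
[567, 40.4, 145] 275 301
[610, 40.4, 145] 296 367
[589, 40.4, 109] 282 368
74 ((595.1495361328125, 40.17021942138672), (15.802572250366211, 40.914703369140625), 88.34967041015625)
```

>>> carry_out(
  increments=[
    [[0.001,0,0.002,0,0,0],[0.001,0,0.002,0,0,0],[0.001,0,0.002,0,0,0],[0.001,0,0.002,0,0,0],[0.001,0,0.002,0,0,0]],
  ],
  hand=1,
  squeeze=20,
)

```text
clock: 4.92
eef_pos: [589.6, 41.4, 136.5]
tcp_rot: [-3.142, -0.0, -0.034]
contact_force: [0.0, 0.4, -0.6]
opening: 0.295
```

>>> carry_out(
  increments=[
    [[0,0,0,0,0,0],[0,0,0,0,0,0],[0,0,0,0,0,0],[0,0,0,0,0,0],[0,0,0,0,0,0]],
  ],
)

```text
clock: 5.33
eef_pos: [589.5, 40.6, 136.7]
tcp_rot: [3.141, 0.0, -0.034]
contact_force: [-0.7, -4.0, 2.9]
opening: 0.185
```

```bash
python3 -c "
from h import *
go(590,41,136,-0.035)"
```

```text
row [ 0.0012 -0.0009  0.0018] [0.001  0.0001 0.0013]
t 5.33 p [589.5  40.6 136.7] rpy [ 3.141  0.    -0.034] F [-0.74 -3.98  2.91] M [-0.591  0.161  0.05 ] op 0.185 q6 1.67
```

>>> carry_out(
  increments=[
    [[0.001,0.0025,0.001,0,0,0],[0.001,0.0025,0.001,0,0,-0.05],[0.001,0.0025,0.001,0,0,-0.11],[0.001,0.0025,0.001,0,0,-0.18],[0.001,0.0025,0.001,0,0,-0.25]],
  ],
)

```text
clock: 5.75
eef_pos: [589.5, 40.6, 136.6]
tcp_rot: [-3.141, 0.001, 0.231]
contact_force: [-4.1, 0.4, 8.4]
opening: 0.183
```

```bash
python3 -c "
from h import *
st()"
```

```text
t 5.75 p [589.5  40.6 136.6] rpy [-3.141e+00  1.000e-03  2.310e-01] F [-4.06  0.44  8.37] M [ 0.185  0.71  -0.085] op 0.183 q6 1.41
```

>>> carry_out(
  increments=[
    [[0,0,-0.002,0,0,-0.08],[0,0,-0.002,0,0,-0.16],[0,0,-0.002,0,0,-0.24],[0,0,-0.002,0,0,-0.32],[0,0,-0.002,0,0,-0.4]],
  ],
)

```text
clock: 6.17
eef_pos: [589.4, 40.6, 136.7]
tcp_rot: [-3.14, 0.001, 0.65]
contact_force: [-1.7, 1.0, 1.3]
opening: 0.186
```

```bash
python3 -c "
from h import *
st()"
```

```text
t 6.17 p [589.4  40.6 136.7] rpy [-3.14e+00  1.00e-03  6.50e-01] F [-1.66  1.03  1.28] M [ 0.261  0.295 -0.179] op 0.186 q6 0.99
```

>>> carry_out(
  increments=[
    [[0,0,0,0,0,-0.08],[0,0,0,0,0,-0.16],[0,0,0,0,0,-0.24],[0,0,0,0,0,-0.31],[0,0,0,0,0,-0.36]],
  ],
)

```text
clock: 6.58
eef_pos: [589.3, 40.7, 136.7]
tcp_rot: [-3.14, 0.0, 1.027]
contact_force: [-3.2, 2.0, 2.3]
opening: 0.188
```

>>> carry_out(
  increments=[
    [[0,0,0,0,0,-0.02],[0,0,0,0,0,-0.035],[0,0,0,0,0,-0.035]],
  ],
)

```text
clock: 6.83
eef_pos: [589.3, 40.7, 136.7]
tcp_rot: [-3.14, 0.0, 1.06]
contact_force: [-4.1, 3.0, 2.2]
opening: 0.183
```

```bash
python3 -c "
from h import *
st()
f=optics.grab_frame('scene'); save(f,'scene4.png',(330,170,400,230) ,11)
"
```

```text
t 6.83 p [589.3  40.7 136.7] rpy [-3.14  0.    1.06] F [-4.11  3.02  2.15] M [ 0.63   0.742 -0.049] op 0.183 q6 0.58
```

View pics/scene4.png

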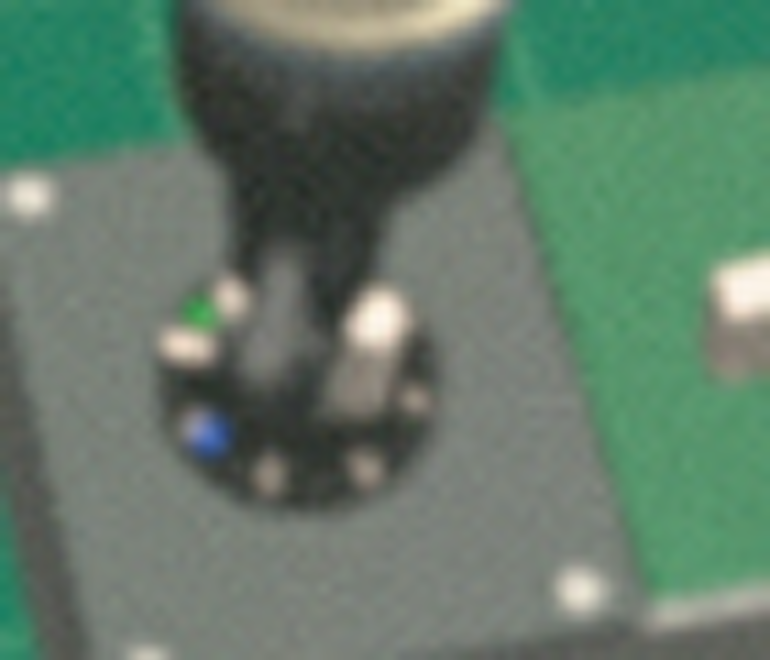

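```bash
cat >> h.py <<'E'
def dialang(f,pts,c,byaw=-0.035):
    for n,u,v in pts:
        p=plane(f,u,v,109.5); d=p[:2]-c; a=np.arctan2(d[1],d[0])
        th=(a-np.pi-byaw+n*0.15708+np.pi)%(2*np.pi)-np.pi
        print("n",n,np.round(p,1),"rad",round(np.hypot(*d),1),"dial",round(th,3))
E
python3 -c "
from h import *
f=optics.grab_frame('scene')
dialang(f,[(-6,330+207/11,170+432/11),(2,330+203/11,170+312/11),(0,330+188/11,170+345/11),(5,330+232/11,170+297/11)],np.array([589.3,40.7]))
dialang(f,[(-6,330+207/11,170+432/11),(2,330+203/11,170+312/11),(0,330+188/11,170+345/11),(5,330+232/11,170+297/11)],np.array([592,39.7]))
"
```

```text
n -6 [601.9  15.1 109.5] rad 28.5 dial 1.122
n 2 [567.9  23.  109.5] rad 27.8 dial 1.041
n 0 [576.4  16.8 109.5] rad 27.1 dial 1.111
n 5 [565.3  31.2 109.5] rad 25.8 dial 1.197
n -6 [601.9  15.1 109.5] rad 26.5 dial 1.047
n 2 [567.9  23.  109.5] rad 29.3 dial 0.956
n 0 [576.4  16.8 109.5] rad 27.7 dial 1.008
n 5 [565.3  31.2 109.5] rad 28.0 dial 1.128
```

>>> carry_out(
  increments=[
    [[0,0,0,0,0,0.05],[0,0,0,0,0,0.13],[0,0,0,0,0,0.22],[0,0,0,0,0,0.31],[0,0,0,0,0,0.4]],
  ],
)

```text
clock: 7.35
eef_pos: [589.5, 40.6, 136.7]
tcp_rot: [-3.141, 0.001, 0.636]
contact_force: [-3.7, 2.9, 1.6]
opening: 0.184
```

>>> carry_out(
  increments=[
    [[0,0,0,0,0,0.08],[0,0,0,0,0,0.16],[0,0,0,0,0,0.24],[0,0,0,0,0,0.32],[0,0,0,0,0,0.4]],
  ],
)

```text
clock: 7.77
eef_pos: [589.6, 40.5, 136.7]
tcp_rot: [-3.141, 0.001, 0.217]
contact_force: [-4.7, 2.5, 0.8]
opening: 0.185
```

>>> carry_out(
  increments=[
    [[0,0,0,0,0,0.08],[0,0,0,0,0,0.16],[0,0,0,0,0,0.24],[0,0,0,0,0,0.32],[0,0,0,0,0,0.4]],
  ],
)

```text
clock: 8.18
eef_pos: [589.6, 40.4, 136.7]
tcp_rot: [3.141, 0.001, -0.201]
contact_force: [-3.9, 1.6, 1.3]
opening: 0.18
```

>>> carry_out(
  increments=[
    [[0,0,0,0,0,0.08],[0,0,0,0,0,0.16],[0,0,0,0,0,0.24],[0,0,0,0,0,0.32],[0,0,0,0,0,0.4]],
  ],
)

```text
clock: 8.6
eef_pos: [589.6, 40.3, 136.7]
tcp_rot: [3.141, 0.001, -0.62]
contact_force: [-3.8, 0.8, 1.7]
opening: 0.183
```

```bash
python3 -c "
from h import *
st()"
```

```text
t 8.6 p [589.6  40.3 136.7] rpy [ 3.141e+00  1.000e-03 -6.200e-01] F [-3.82  0.82  1.7 ] M [0.346 0.524 0.08 ] op 0.183 q6 2.26
```

Remaining turn: (0.977-0.610)/1.047 ≈ 0.345.

>>> carry_out(
  increments=[
    [[0,0,0,0,0,0.08],[0,0,0,0,0,0.16],[0,0,0,0,0,0.23],[0,0,0,0,0,0.29],[0,0,0,0,0,0.32]],
  ],
)

```text
clock: 9.02
eef_pos: [589.5, 40.2, 136.7]
tcp_rot: [3.141, 0.0, -0.955]
contact_force: [-4.3, 0.5, 1.5]
opening: 0.183
```

>>> carry_out(
  increments=[
    [[0,0,0,0,0,0.015],[0,0,0,0,0,0.02],[0,0,0,0,0,0.02]],
  ],
)

```text
clock: 9.27
eef_pos: [589.5, 40.2, 136.7]
tcp_rot: [3.141, 0.0, -0.971]
contact_force: [-5.3, -0.4, 0.3]
opening: 0.182
```

```bash
python3 -c "
from h import *
st()
f=optics.grab_frame('scene'); save(f,'scene5.png',(330,170,400,230) ,11)
"
```

```text
t 9.27 p [589.5  40.2 136.7] rpy [ 3.141  0.    -0.971] F [-5.29 -0.4   0.27] M [0.103 0.675 0.009] op 0.182 q6 2.61
```

View pics/scene5.png

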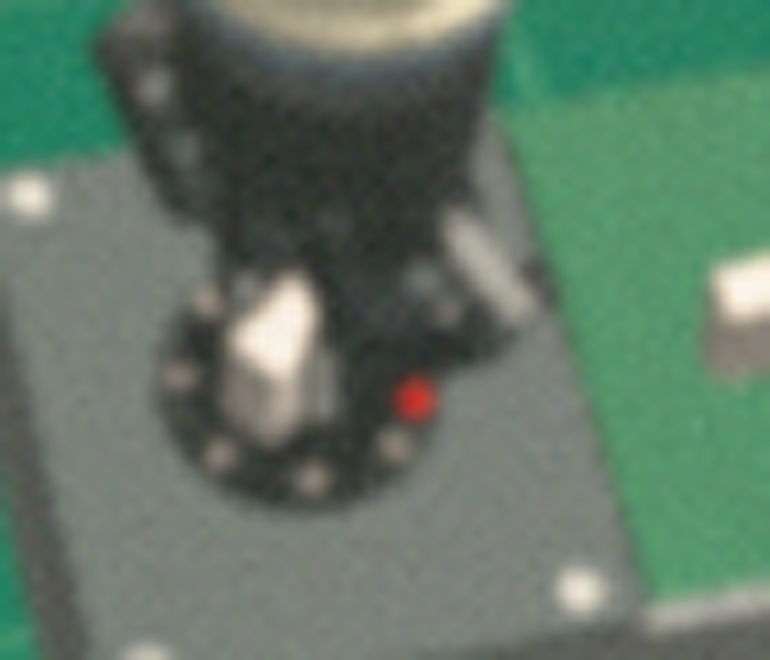

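```bash
python3 -c "
from h import *
f=optics.grab_frame('scene')
dialang(f,[(7,330+416/11,170+400/11),(10,330+393/11,170+443/11),(15,330+313/11,170+479/11),(-20,330+220/11,170+454/11),(-15,330+180/11,170+376/11)],np.array([589.3,40.5]))
"
```

```text
n 7 [605.   68.4 109.5] rad 32.0 dial -0.949
n 10 [615.6  59.4 109.5] rad 32.4 dial -0.912
n 15 [621.   37.3 109.5] rad 31.8 dial -0.85
n -20 [608.8  16.7 109.5] rad 30.8 dial -0.851
n -15 [584.7  12.6 109.5] rad 28.3 dial -0.914
```

>>> carry_out(
  increments=[
    [[0,0,0,0,0,-0.06],[0,0,0,0,0,-0.15],[0,0,0,0,0,-0.24],[0,0,0,0,0,-0.33],[0,0,0,0,0,-0.42]],
  ],
)

```text
clock: 9.78
eef_pos: [589.6, 40.3, 136.7]
tcp_rot: [3.141, 0.001, -0.526]
contact_force: [-5.6, 1.2, 1.5]
opening: 0.183
```

>>> carry_out(
  increments=[
    [[0,0,0,0,0,-0.1],[0,0,0,0,0,-0.2],[0,0,0,0,0,-0.29],[0,0,0,0,0,-0.37],[0,0,0,0,0,-0.42]],
  ],
)

```text
clock: 10.2
eef_pos: [589.6, 40.4, 136.7]
tcp_rot: [-3.141, 0.001, -0.087]
contact_force: [-5.8, 2.3, 2.0]
opening: 0.185
```

>>> carry_out(
  increments=[
    [[0,0,0,0,0,-0.01],[0,0,0,0,0,-0.02]],
  ],
)

```text
clock: 10.37
eef_pos: [589.6, 40.5, 136.7]
tcp_rot: [-3.141, 0.001, -0.069]
contact_force: [-5.3, 1.3, 1.3]
opening: 0.181
```

```bash
python3 -c "
from h import *
st()"
```

```text
t 10.37 p [589.6  40.5 136.7] rpy [-3.141e+00  1.000e-03 -6.900e-02] F [-5.35  1.29  1.34] M [ 0.341  0.745 -0.011] op 0.181 q6 1.71
```

>>> carry_out(
  increments=[
    [[0,0,0,0,0,-0.01],[0,0,0,0,0,-0.02],[0,0,0,0,0,-0.03]],
  ],
)

```text
clock: 10.62
eef_pos: [589.6, 40.5, 136.7]
tcp_rot: [-3.141, 0.001, -0.038]
contact_force: [-4.7, 1.2, 1.0]
opening: 0.184
```

```bash
python3 -c "
from h import *
s=sense();print(s['joint_efforts'][5]);st()"
```

```text
0.15441413037478924
t 10.62 p [589.6  40.5 136.7] rpy [-3.141e+00  1.000e-03 -3.800e-02] F [-4.68  1.15  0.97] M [ 0.401  0.794 -0.037] op 0.184 q6 1.67
```

>>> carry_out(
  increments=[
    [[0,0,0,0,0,-0.005],[0,0,0,0,0,-0.01]],
  ],
)

```text
clock: 10.78
eef_pos: [589.6, 40.4, 136.7]
tcp_rot: [-3.141, 0.001, -0.028]
contact_force: [-4.6, 2.4, 1.4]
opening: 0.184
```

```bash
python3 -c "
from h import *
s=sense();print(s['joint_efforts'][5]);st()"
```

```text
0.03186511108651757
t 10.78 p [589.6  40.4 136.7] rpy [-3.141e+00  1.000e-03 -2.800e-02] F [-4.61  2.38  1.41] M [ 0.4    0.723 -0.097] op 0.184 q6 1.66
```

>>> carry_out(
  increments=[
    [[0,0,0,0,0,-0.005],[0,0,0,0,0,-0.01]],
  ],
)

```text
clock: 10.95
eef_pos: [589.6, 40.5, 136.7]
tcp_rot: [-3.141, 0.001, -0.018]
contact_force: [-4.3, 0.9, 1.0]
opening: 0.181
```

```bash
python3 -c "
from h import *
s=sense();print(s['joint_efforts'][5]);st()"
```

```text
0.04981731763109565
t 10.95 p [589.6  40.5 136.7] rpy [-3.141e+00  1.000e-03 -1.800e-02] F [-4.33  0.94  1.03] M [ 0.38   0.77  -0.098] op 0.181 q6 1.65
```

```bash
cat > s.sh <<'E'
python3 -c "
from h import *
s=sense();print(round(s['clock'],2),'yaw',round(s['tcp_rot'][2],4),'Mz',round(s['wrist_torque'][2],3),'e6',round(s['joint_efforts'][5],3),'F',np.round(s['contact_force'],1))"
E
chmod +x s.sh; ./s.sh
```

```text
10.95 yaw -0.0176 Mz -0.098 e6 0.05 F [-4.3  0.9  1. ]
```

>>> carry_out(
  increments=[
    [[0,0,0,0,0,-0.005],[0,0,0,0,0,-0.01]],
  ],
)

```text
clock: 11.12
eef_pos: [589.6, 40.5, 136.7]
tcp_rot: [-3.141, 0.001, -0.007]
contact_force: [-5.0, 1.1, 1.3]
opening: 0.184
```

```bash
s.sh
```

```text
11.12 yaw -0.007 Mz -0.066 e6 0.049 F [-5.   1.1  1.3]
```

>>> carry_out(
  increments=[
    [[0,0,0,0,0,-0.005],[0,0,0,0,0,-0.01]],
  ],
)

```text
clock: 11.28
eef_pos: [589.6, 40.5, 136.7]
tcp_rot: [-3.141, 0.001, 0.003]
contact_force: [-5.1, 0.4, 1.3]
opening: 0.184
```

```bash
s.sh
```

```text
11.28 yaw 0.0033 Mz -0.119 e6 0.048 F [-5.1  0.4  1.3]
```

>>> carry_out(
  increments=[
    [[0,0,0,0,0,-0.005],[0,0,0,0,0,-0.01]],
  ],
)

```text
clock: 11.45
eef_pos: [589.6, 40.5, 136.7]
tcp_rot: [-3.141, 0.001, 0.014]
contact_force: [-4.7, 1.0, 2.1]
opening: 0.184
```

```bash
s.sh
```

```text
11.45 yaw 0.0138 Mz -0.057 e6 0.046 F [-4.7  1.   2.1]
```

>>> carry_out(
  increments=[
    [[0,0,0,0,0,-0.005],[0,0,0,0,0,-0.01]],
  ],
)

```text
clock: 11.62
eef_pos: [589.6, 40.5, 136.7]
tcp_rot: [-3.141, 0.001, 0.024]
contact_force: [-5.5, 1.2, 1.4]
opening: 0.185
```

```bash
s.sh
```

```text
11.62 yaw 0.0242 Mz -0.086 e6 0.045 F [-5.5  1.2  1.4]
```

>>> carry_out(
  increments=[
    [[0,0,0,0,0,-0.005],[0,0,0,0,0,-0.01]],
  ],
)

```text
clock: 11.78
eef_pos: [589.6, 40.5, 136.7]
tcp_rot: [-3.141, 0.001, 0.035]
contact_force: [-4.4, 2.1, 1.6]
opening: 0.18
```

```bash
s.sh
```

```text
11.78 yaw 0.0348 Mz -0.071 e6 0.043 F [-4.4  2.1  1.6]
```

>>> carry_out(
  increments=[
    [[0,0,0,0,0,-0.005],[0,0,0,0,0,-0.01]],
  ],
)

```text
clock: 11.95
eef_pos: [589.6, 40.5, 136.7]
tcp_rot: [-3.141, 0.001, 0.045]
contact_force: [-5.7, 1.5, 1.9]
opening: 0.183
```

```bash
s.sh
```

```text
11.95 yaw 0.0452 Mz -0.023 e6 0.042 F [-5.7  1.5  1.9]
```

>>> carry_out(
  increments=[
    [[0,0,0,0,0,-0.005],[0,0,0,0,0,-0.01]],
  ],
)

```text
clock: 12.12
eef_pos: [589.6, 40.5, 136.7]
tcp_rot: [-3.141, 0.001, 0.056]
contact_force: [-4.4, 2.1, 0.8]
opening: 0.18
```

```bash
s.sh
```

```text
12.12 yaw 0.0556 Mz -0.065 e6 0.041 F [-4.4  2.1  0.8]
```

>>> carry_out(
  increments=[
    [[0,0,0,0,0,-0.005],[0,0,0,0,0,-0.01]],
  ],
)

```text
clock: 12.28
eef_pos: [589.6, 40.5, 136.7]
tcp_rot: [-3.141, 0.001, 0.066]
contact_force: [-4.7, 1.6, 1.6]
opening: 0.182
```

```bash
s.sh
```

```text
12.28 yaw 0.0661 Mz -0.068 e6 0.041 F [-4.7  1.6  1.6]
```

>>> carry_out(
  increments=[
    [[0,0,0,0,0,-0.005],[0,0,0,0,0,-0.01]],
  ],
)

```text
clock: 12.45
eef_pos: [589.6, 40.5, 136.7]
tcp_rot: [-3.141, 0.001, 0.077]
contact_force: [-4.7, 0.6, 1.6]
opening: 0.182
```

```bash
s.sh
```

```text
12.45 yaw 0.0766 Mz -0.036 e6 0.041 F [-4.7  0.6  1.6]
```

>>> carry_out(
  increments=[
    [[0,0,0,0,0,-0.005],[0,0,0,0,0,-0.01]],
  ],
)

```text
clock: 12.62
eef_pos: [589.6, 40.5, 136.7]
tcp_rot: [-3.141, 0.001, 0.087]
contact_force: [-5.1, 2.1, 1.7]
opening: 0.183
```

```bash
s.sh
```

```text
12.62 yaw 0.0871 Mz -0.051 e6 0.042 F [-5.1  2.1  1.7]
```

>>> carry_out(
  increments=[
    [[0,0,0,0,0,-0.005],[0,0,0,0,0,-0.01]],
  ],
)

```text
clock: 12.78
eef_pos: [589.6, 40.5, 136.7]
tcp_rot: [-3.141, 0.001, 0.098]
contact_force: [-5.2, 1.0, 0.7]
opening: 0.186
```

```bash
s.sh
```

```text
12.78 yaw 0.0975 Mz -0.103 e6 0.042 F [-5.2  1.   0.7]
```

>>> carry_out(
  increments=[
    [[0,0,0,0,0,-0.005],[0,0,0,0,0,-0.01]],
  ],
)

```text
clock: 12.95
eef_pos: [589.6, 40.5, 136.7]
tcp_rot: [-3.141, 0.001, 0.108]
contact_force: [-4.9, 1.9, 1.8]
opening: 0.182
```

```bash
s.sh
```

```text
12.95 yaw 0.108 Mz -0.057 e6 0.042 F [-4.9  1.9  1.8]
```

>>> carry_out(
  increments=[
    [[0,0,0,0,0,-0.005],[0,0,0,0,0,-0.01]],
  ],
)

```text
clock: 13.12
eef_pos: [589.6, 40.5, 136.7]
tcp_rot: [-3.141, 0.001, 0.119]
contact_force: [-5.0, 1.4, 0.7]
opening: 0.184
```

```bash
s.sh
```

```text
13.12 yaw 0.1185 Mz -0.033 e6 0.043 F [-5.   1.4  0.7]
```

>>> carry_out(
  increments=[
    [[0,0,0,0,0,-0.005],[0,0,0,0,0,-0.01]],
  ],
)

```text
clock: 13.28
eef_pos: [589.6, 40.5, 136.7]
tcp_rot: [-3.141, 0.001, 0.129]
contact_force: [-4.9, 1.7, 1.6]
opening: 0.184
```

```bash
s.sh
```

```text
13.28 yaw 0.129 Mz -0.02 e6 0.043 F [-4.9  1.7  1.6]
```

>>> carry_out(
  increments=[
    [[0,0,0,0,0,-0.005],[0,0,0,0,0,-0.01]],
  ],
)

```text
clock: 13.45
eef_pos: [589.6, 40.5, 136.7]
tcp_rot: [-3.141, 0.001, 0.139]
contact_force: [-4.3, 2.7, 1.9]
opening: 0.178
```

```bash
s.sh
```

```text
13.45 yaw 0.1395 Mz -0.058 e6 0.045 F [-4.3  2.7  1.9]
```

>>> carry_out(
  increments=[
    [[0,0,0,0,0,-0.005],[0,0,0,0,0,-0.01]],
  ],
)

```text
clock: 13.62
eef_pos: [589.6, 40.5, 136.7]
tcp_rot: [-3.141, 0.001, 0.15]
contact_force: [-5.2, 1.9, 1.8]
opening: 0.185
```

```bash
s.sh
```

```text
13.62 yaw 0.1499 Mz -0.075 e6 0.045 F [-5.2  1.9  1.8]
```

>>> carry_out(
  increments=[
    [[0,0,0,0,0,-0.005],[0,0,0,0,0,-0.01]],
  ],
)

```text
clock: 13.78
eef_pos: [589.6, 40.5, 136.7]
tcp_rot: [-3.141, 0.001, 0.16]
contact_force: [-4.4, 2.1, 1.2]
opening: 0.182
```

```bash
s.sh
```

```text
13.78 yaw 0.1604 Mz -0.123 e6 0.046 F [-4.4  2.1  1.2]
```

>>> carry_out(
  increments=[
    [[0,0,0,0,0,-0.005],[0,0,0,0,0,-0.01]],
  ],
)

```text
clock: 13.95
eef_pos: [589.5, 40.5, 136.7]
tcp_rot: [-3.141, 0.001, 0.171]
contact_force: [-5.0, 1.8, 1.1]
opening: 0.186
```

```bash
s.sh
```

```text
13.95 yaw 0.1708 Mz -0.03 e6 0.046 F [-5.   1.8  1.1]
```

>>> carry_out(
  increments=[
    [[0,0,0,0,0,-0.005],[0,0,0,0,0,-0.01]],
  ],
)

```text
clock: 14.12
eef_pos: [589.6, 40.5, 136.7]
tcp_rot: [-3.141, 0.001, 0.181]
contact_force: [-5.4, 2.5, 1.7]
opening: 0.185
```

```bash
s.sh
```

```text
14.12 yaw 0.1813 Mz -0.005 e6 0.047 F [-5.4  2.5  1.7]
```

>>> carry_out(
  increments=[
    [[0,0,0,0,0,-0.005],[0,0,0,0,0,-0.01]],
  ],
)

```text
clock: 14.28
eef_pos: [589.6, 40.5, 136.7]
tcp_rot: [-3.141, 0.001, 0.192]
contact_force: [-4.6, 1.1, 1.2]
opening: 0.187
```

```bash
s.sh
```

```text
14.28 yaw 0.1919 Mz -0.052 e6 0.049 F [-4.6  1.1  1.2]
```

>>> carry_out(
  increments=[
    [[0,0,0,0,0,-0.005],[0,0,0,0,0,-0.01]],
  ],
)

```text
clock: 14.45
eef_pos: [589.6, 40.5, 136.7]
tcp_rot: [-3.141, 0.001, 0.202]
contact_force: [-5.3, 1.9, 1.3]
opening: 0.185
```

```bash
s.sh
```

```text
14.45 yaw 0.2023 Mz -0.054 e6 0.05 F [-5.3  1.9  1.3]
```

>>> carry_out(
  increments=[
    [[0,0,0,0,0,-0.005],[0,0,0,0,0,-0.01]],
  ],
)

```text
clock: 14.62
eef_pos: [589.6, 40.5, 136.7]
tcp_rot: [-3.141, 0.001, 0.213]
contact_force: [-4.5, 2.1, 0.9]
opening: 0.183
```

```bash
s.sh
```

```text
14.62 yaw 0.2127 Mz -0.042 e6 0.051 F [-4.5  2.1  0.9]
```

>>> carry_out(
  increments=[
    [[0,0,0,0,0,-0.005],[0,0,0,0,0,-0.01]],
  ],
)

```text
clock: 14.78
eef_pos: [589.5, 40.5, 136.7]
tcp_rot: [-3.141, 0.001, 0.223]
contact_force: [-5.1, 2.4, 0.9]
opening: 0.188
```

```bash
s.sh
```

```text
14.78 yaw 0.2232 Mz -0.074 e6 0.076 F [-5.1  2.4  0.9]
```

>>> carry_out(
  increments=[
    [[0,0,0,0,0,-0.003],[0,0,0,0,0,-0.003]],
  ],
)

```text
clock: 14.95
eef_pos: [589.5, 40.5, 136.7]
tcp_rot: [-3.141, 0.001, 0.226]
contact_force: [-5.2, 1.0, 2.4]
opening: 0.183
```

```bash
s.sh
```

```text
14.95 yaw 0.2264 Mz -0.041 e6 -0.066 F [-5.2  1.   2.4]
```

>>> carry_out(
  increments=[
    [[0,0,0,0,0,-0.003],[0,0,0,0,0,-0.006]],
  ],
)

```text
clock: 15.12
eef_pos: [589.5, 40.5, 136.7]
tcp_rot: [-3.141, 0.001, 0.233]
contact_force: [-4.7, 1.3, 1.2]
opening: 0.182
```

```bash
s.sh
```

```text
15.12 yaw 0.2325 Mz -0.07 e6 0.024 F [-4.7  1.3  1.2]
```

>>> carry_out(
  increments=[
    [[0,0,0,0,0,-0.005],[0,0,0,0,0,-0.01]],
  ],
)

```text
clock: 15.28
eef_pos: [589.6, 40.5, 136.7]
tcp_rot: [-3.141, 0.001, 0.243]
contact_force: [-4.9, 2.2, 0.9]
opening: 0.182
```

```bash
s.sh
```

```text
15.28 yaw 0.2431 Mz -0.074 e6 0.062 F [-4.9  2.2  0.9]
```

>>> carry_out(
  increments=[
    [[0,0,0,0,0,-0.005],[0,0,0,0,0,-0.01]],
  ],
)

```text
clock: 15.45
eef_pos: [589.5, 40.5, 136.7]
tcp_rot: [-3.141, 0.001, 0.254]
contact_force: [-5.6, 2.4, 1.4]
opening: 0.182
```

```bash
s.sh
```

```text
15.45 yaw 0.2536 Mz 0.052 e6 0.114 F [-5.6  2.4  1.4]
```

>>> carry_out(
  increments=[
    [[0,0,0,0,0,0],[0,0,0,0,0,0]],
  ],
)

```text
clock: 15.62
eef_pos: [589.5, 40.6, 136.7]
tcp_rot: [-3.141, 0.001, 0.254]
contact_force: [-4.6, 1.9, 1.3]
opening: 0.184
```

```bash
s.sh
```

```text
15.62 yaw 0.2536 Mz 0.107 e6 0.075 F [-4.6  1.9  1.3]
```

>>> carry_out(
  increments=[
    [[0,0,0,0,0,0],[0,0,0,0,0,0]],
  ],
)

```text
clock: 15.78
eef_pos: [589.6, 40.6, 136.7]
tcp_rot: [-3.141, 0.001, 0.254]
contact_force: [-5.8, 0.9, 1.7]
opening: 0.186
```

```bash
s.sh
```

```text
15.78 yaw 0.2536 Mz 0.118 e6 0.089 F [-5.8  0.9  1.7]
```

>>> carry_out(
  increments=[
    [[0,0,0,0,0,-0.003],[0,0,0,0,0,-0.006]],
  ],
)

```text
clock: 15.95
eef_pos: [589.6, 40.5, 136.7]
tcp_rot: [-3.141, 0.001, 0.26]
contact_force: [-4.7, 1.7, 1.1]
opening: 0.184
```

```bash
s.sh
```

```text
15.95 yaw 0.2599 Mz -0.042 e6 0.069 F [-4.7  1.7  1.1]
```

>>> carry_out(
  increments=[
    [[0,0,0,0,0,0],[0,0,0,0,0,0]],
  ],
)

```text
clock: 16.12
eef_pos: [589.6, 40.5, 136.7]
tcp_rot: [-3.141, 0.001, 0.26]
contact_force: [-5.3, 1.2, 2.2]
opening: 0.178
```

```bash
s.sh
```

```text
16.12 yaw 0.2598 Mz 0.02 e6 0.036 F [-5.3  1.2  2.2]
```

>>> carry_out(
  increments=[
    [[0,0,0,0,0,-0.005],[0,0,0,0,0,-0.01]],
  ],
)

```text
clock: 16.28
eef_pos: [589.6, 40.5, 136.7]
tcp_rot: [-3.141, 0.001, 0.27]
contact_force: [-5.1, 1.8, 1.1]
opening: 0.181
```

```bash
s.sh
```

```text
16.28 yaw 0.2703 Mz -0.066 e6 0.088 F [-5.1  1.8  1.1]
```

>>> carry_out(
  increments=[
    [[0,0,0,0,0,-0.005],[0,0,0,0,0,-0.01]],
  ],
)

```text
clock: 16.45
eef_pos: [589.6, 40.5, 136.7]
tcp_rot: [-3.141, 0.001, 0.281]
contact_force: [-4.9, 2.5, 1.0]
opening: 0.18
```

```bash
s.sh
```

```text
16.45 yaw 0.2809 Mz -0.046 e6 0.072 F [-4.9  2.5  1. ]
```

>>> carry_out(
  increments=[
    [[0,0,0,0,0,-0.005],[0,0,0,0,0,-0.01]],
  ],
)

```text
clock: 16.62
eef_pos: [589.6, 40.6, 136.7]
tcp_rot: [-3.141, 0.001, 0.291]
contact_force: [-5.0, 2.2, 1.0]
opening: 0.181
```

```bash
s.sh
```

```text
16.62 yaw 0.2913 Mz 0.013 e6 0.072 F [-5.   2.2  1. ]
```

>>> carry_out(
  increments=[
    [[0,0,0,0,0,-0.005],[0,0,0,0,0,-0.01]],
  ],
)

```text
clock: 16.78
eef_pos: [589.5, 40.5, 136.7]
tcp_rot: [-3.141, 0.001, 0.302]
contact_force: [-4.1, 1.6, 1.4]
opening: 0.182
```

```bash
s.sh
```

```text
16.78 yaw 0.3017 Mz -0.021 e6 0.071 F [-4.1  1.6  1.4]
```

>>> carry_out(
  increments=[
    [[0,0,0,0,0,-0.005],[0,0,0,0,0,-0.01]],
  ],
)

```text
clock: 16.95
eef_pos: [589.5, 40.5, 136.7]
tcp_rot: [-3.141, 0.001, 0.312]
contact_force: [-4.4, 2.4, 1.8]
opening: 0.184
```

```bash
s.sh
```

```text
16.95 yaw 0.3123 Mz -0.101 e6 0.071 F [-4.4  2.4  1.8]
```

>>> carry_out(
  increments=[
    [[0,0,0,0,0,-0.005],[0,0,0,0,0,-0.01]],
  ],
)

```text
clock: 17.12
eef_pos: [589.6, 40.6, 136.7]
tcp_rot: [-3.141, 0.001, 0.323]
contact_force: [-5.7, 1.8, 1.3]
opening: 0.183
```

```bash
s.sh
```

```text
17.12 yaw 0.3227 Mz -0.013 e6 0.071 F [-5.7  1.8  1.3]
```

>>> carry_out(
  increments=[
    [[0,0,0,0,0,-0.005],[0,0,0,0,0,-0.01]],
  ],
)

```text
clock: 17.28
eef_pos: [589.5, 40.5, 136.7]
tcp_rot: [-3.141, 0.001, 0.333]
contact_force: [-5.3, 3.2, 1.2]
opening: 0.184
```

```bash
s.sh
```

```text
17.28 yaw 0.3332 Mz 0.03 e6 0.071 F [-5.3  3.2  1.2]
```

>>> carry_out(
  increments=[
    [[0,0,0,0,0,-0.005],[0,0,0,0,0,-0.01]],
  ],
)

```text
clock: 17.45
eef_pos: [589.5, 40.5, 136.7]
tcp_rot: [-3.141, 0.001, 0.344]
contact_force: [-5.2, 1.7, 1.0]
opening: 0.184
```

```bash
s.sh
```

```text
17.45 yaw 0.3437 Mz -0.019 e6 0.071 F [-5.2  1.7  1. ]
```

>>> carry_out(
  increments=[
    [[0,0,0,0,0,-0.005],[0,0,0,0,0,-0.01]],
  ],
)

```text
clock: 17.62
eef_pos: [589.6, 40.5, 136.7]
tcp_rot: [-3.141, 0.001, 0.354]
contact_force: [-5.0, 1.3, 0.6]
opening: 0.185
```

```bash
s.sh
```

```text
17.62 yaw 0.3541 Mz -0.02 e6 0.071 F [-5.   1.3  0.6]
```

>>> carry_out(
  increments=[
    [[0,0,0,0,0,-0.005],[0,0,0,0,0,-0.01]],
  ],
)

```text
clock: 17.78
eef_pos: [589.5, 40.5, 136.7]
tcp_rot: [-3.141, 0.001, 0.365]
contact_force: [-5.6, 1.8, 1.5]
opening: 0.184
```

```bash
s.sh
```

```text
17.78 yaw 0.3646 Mz -0.034 e6 0.071 F [-5.6  1.8  1.5]
```

>>> carry_out(
  increments=[
    [[0,0,0,0,0,-0.005],[0,0,0,0,0,-0.01]],
  ],
)

```text
clock: 17.95
eef_pos: [589.5, 40.6, 136.7]
tcp_rot: [-3.141, 0.001, 0.375]
contact_force: [-4.4, 1.8, 1.0]
opening: 0.184
```

```bash
s.sh
```

```text
17.95 yaw 0.375 Mz -0.017 e6 0.052 F [-4.4  1.8  1. ]
```

>>> carry_out(
  increments=[
    [[0,0,0,0,0,-0.003],[0,0,0,0,0,-0.006]],
  ],
)

```text
clock: 18.12
eef_pos: [589.5, 40.6, 136.7]
tcp_rot: [-3.141, 0.001, 0.381]
contact_force: [-5.5, 2.5, 1.1]
opening: 0.185
```

```bash
s.sh
```

```text
18.12 yaw 0.3812 Mz -0.128 e6 -0.045 F [-5.5  2.5  1.1]
```

>>> carry_out(
  increments=[
    [[0,0,0,0,0,-0.003],[0,0,0,0,0,-0.006]],
  ],
)

```text
clock: 18.28
eef_pos: [589.5, 40.6, 136.7]
tcp_rot: [-3.141, 0.001, 0.387]
contact_force: [-5.3, 1.6, 1.3]
opening: 0.186
```

```bash
s.sh
```

```text
18.28 yaw 0.3873 Mz -0.153 e6 -0.09 F [-5.3  1.6  1.3]
```

Both torque signals are now rising. I'll take another small step.

>>> carry_out(
  increments=[
    [[0,0,0,0,0,-0.003],[0,0,0,0,0,-0.006]],
  ],
)

```text
clock: 18.45
eef_pos: [589.5, 40.6, 136.7]
tcp_rot: [-3.141, 0.001, 0.394]
contact_force: [-4.1, 1.6, 1.1]
opening: 0.183
```

```bash
s.sh
```

```text
18.45 yaw 0.3936 Mz -0.218 e6 -0.144 F [-4.1  1.6  1.1]
```

>>> carry_out(
  increments=[
    [[0,0,0,0,0,-0.002],[0,0,0,0,0,-0.004]],
  ],
)

```text
clock: 18.62
eef_pos: [589.5, 40.6, 136.7]
tcp_rot: [-3.141, 0.001, 0.398]
contact_force: [-5.5, 0.8, 1.0]
opening: 0.181
```

```bash
s.sh; python3 -c "
from h import *
f=optics.grab_frame('scene'); save(f,'scene6.png',(330,170,400,230) ,11)
m=nets.trace('dial_grip','scene')[0]['mask']; v,u=np.nonzero(m)
P=np.array([unproj(f,a,b) for a,b in zip(u,v)])
k=(P[:,2]>139)&(P[:,2]<150); print(k.sum(),cv2.minAreaRect(P[k][:,:2].astype(np.float32)))
st()
"
```

```text
18.62 yaw 0.3976 Mz -0.265 e6 -0.205 F [-5.5  0.8  1. ]
37 ((602.1095581054688, 46.42287063598633), (16.94549560546875, 17.189144134521484), 34.66780471801758)
t 18.72 p [589.5  40.5 136.7] rpy [-3.141e+00  1.000e-03  3.980e-01] F [-4.04  2.16  0.52] M [ 0.374  0.842 -0.19 ] op 0.183 q6 1.24
```

View pics/scene6.png

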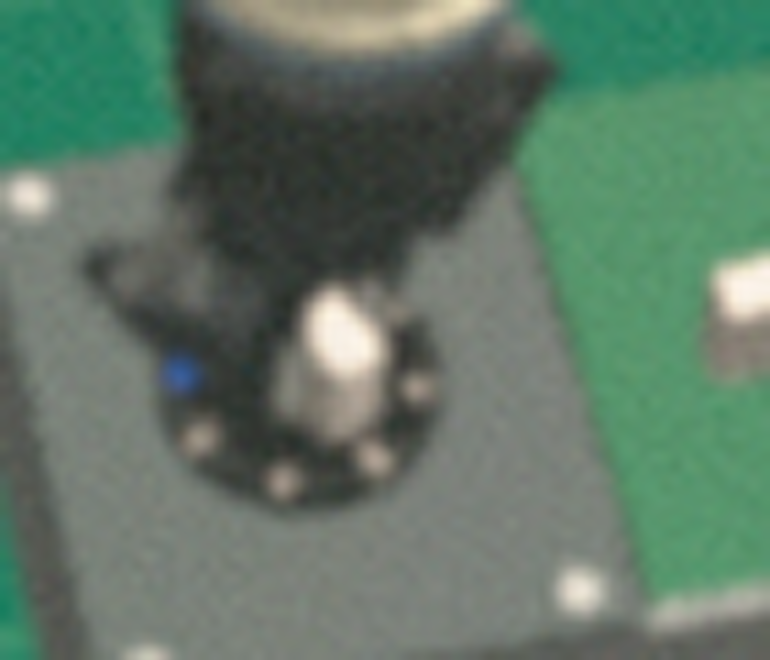

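The dial has stopped at about 0.41 rad, with torque climbing steadily to about 0.25 N m. The picture shows the blue dot at (182,375) and the bar turned left, which fits that angle. I'll relax the wind-up and let go.

>>> carry_out(
  increments=[
    [[0,0,0,0,0,0.008],[0,0,0,0,0,0.015]],
  ],
)

```text
clock: 18.88
eef_pos: [589.5, 40.6, 136.7]
tcp_rot: [-3.141, 0.001, 0.382]
contact_force: [-5.1, 2.5, 1.6]
opening: 0.184
```

>>> carry_out(
  increments=[
    [[0,0,0,0,0,0],[0,0,0,0,0,0],[0,0,0,0,0,0],[0,0,0,0,0,0],[0,0,0,0,0,0]],
  ],
  hand=0,
)

```text
clock: 19.3
eef_pos: [590.4, 40.3, 137.0]
tcp_rot: [3.141, -0.001, 0.382]
contact_force: [0.2, -0.6, 1.5]
opening: 0.877
```

>>> carry_out(
  increments=[
    [[0,0,0,0,0,0],[0,0,0,0,0,0],[0,0,0,0,0,0],[0,0,0,0,0,0],[0,0,0,0,0,0]],
  ],
)

```text
clock: 19.72
eef_pos: [590.0, 40.3, 136.9]
tcp_rot: [3.142, 0.0, 0.382]
contact_force: [-0.6, 0.2, -0.5]
opening: 1.0
```

>>> carry_out(
  increments=[
    [[0,0,-0.03,0,0,0],[0,0,-0.08,0,0,0],[0,0,-0.13,0,0,0],[0,0,-0.17,0,0,0],[0,0,-0.18,0,0,0]],
  ],
)

```text
clock: 20.13
eef_pos: [591.6, 40.5, 212.5]
tcp_rot: [3.14, -0.004, 0.382]
contact_force: [0.3, 0.4, 0.1]
opening: 0.999
```

```bash
python3 -c "
from h import *
st()
f=optics.grab_frame('scene'); save(f,'scene7.png',(310,160,450,260) ,5.5)
for c in ('scene',):
  for n in ('lid_handle','dial_grip'):
    for d in nets.tip_of(n,c)[:2]: print(c,n,np.round(d['point'],1),round(d['confidence'],2))
"
```

```text
t 20.13 p [591.6  40.5 212.5] rpy [ 3.14  -0.004  0.382] F [0.31 0.35 0.08] M [-0.016 -0.005 -0.015] op 0.999 q6 1.25
scene lid_handle [600.1 180.1 117.1] 0.68
scene dial_grip [590.3  43.  129.8] 0.59
```

View pics/scene7.png

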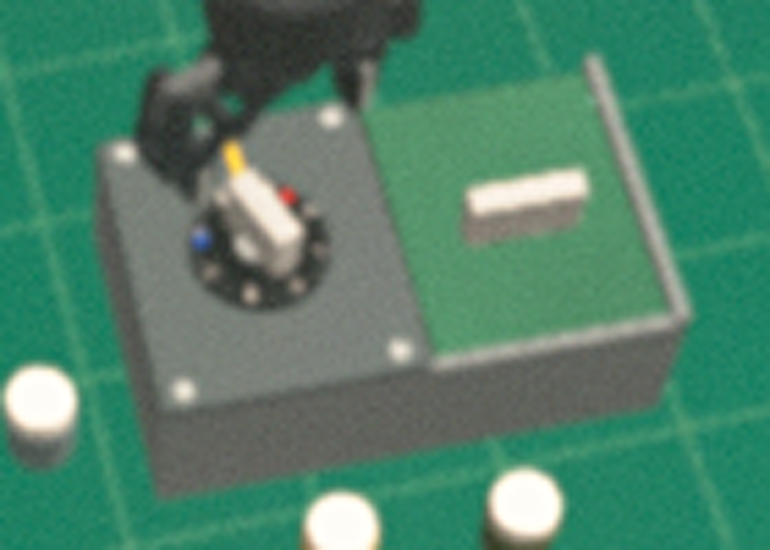

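The dial has stayed turned with the gripper clear of it. The lid handle shows at about (528,200) in the crop, which fits the computed position of (605,173).

```bash
python3 -c "
from h import *
go(604.8,173.3,209,1.535)
"
```

```text
row [ 0.1583 -0.2946  0.0003] [ 4.0000e-04 -4.0000e-04 -1.1012e+00]
t 20.28 p [590.   40.4 209.1] rpy [ 3.141e+00 -1.000e-03  3.820e-01] F [-0.04  0.22  0.19] M [ 0.006 -0.008  0.009] op 1.001 q6 1.25
```

>>> carry_out(
  increments=[
    [[0.03,-0.05,0,0,0,-0.1],[0.06,-0.11,0,0,0,-0.2],[0.09,-0.17,0,0,0,-0.3],[0.12,-0.23,0,0,0,-0.4],[0.158,-0.295,0,0,0,-0.5]],
  ],
)

```text
clock: 20.7
eef_pos: [603.6, 174.0, 207.3]
tcp_rot: [-3.14, 0.002, 0.91]
contact_force: [-0.1, -0.6, 0.5]
opening: 0.996
```

>>> carry_out(
  increments=[
    [[0,0,0,0,0,-0.11],[0,0,0,0,0,-0.22],[0,0,0,0,0,-0.33],[0,0,0,0,0,-0.44],[0,0,0,0,0,-0.55]],
  ],
)

```text
clock: 21.12
eef_pos: [603.8, 173.3, 207.2]
tcp_rot: [-3.139, 0.001, 1.487]
contact_force: [0.2, -0.2, 0.2]
opening: 1.003
```

>>> carry_out(
  increments=[
    [[0,0,0,0,0,-0.05],[0,0,0,0,0,-0.05],[0,0,0,0,0,-0.05]],
  ],
)

```text
clock: 21.37
eef_pos: [604.1, 173.2, 207.7]
tcp_rot: [-3.14, 0.001, 1.532]
contact_force: [0.5, 0.5, 0.2]
opening: 1.002
```

```bash
python3 -c "
from h import *
f=optics.grab_frame('scene'); save(f,'scene8.png',(310,140,450,260) ,5)
m=nets.trace('lid_handle','scene')
for d in nets.tip_of('lid_handle','scene')[:2]: print(np.round(d['point'],1),round(d['confidence'],2))
go(604.8,173.3,122,1.535)
"
```

```text
[605.6 174.9 116. ] 0.72
row [0.     0.0011 0.2159] [-0.0008  0.0002 -0.0028]
t 21.52 p [604.4 173.3 208.4] rpy [-3.141  0.     1.532] F [0.7  0.15 0.39] M [ 0.029 -0.017  0.05 ] op 0.997 q6 0.32
```

View pics/scene8.png

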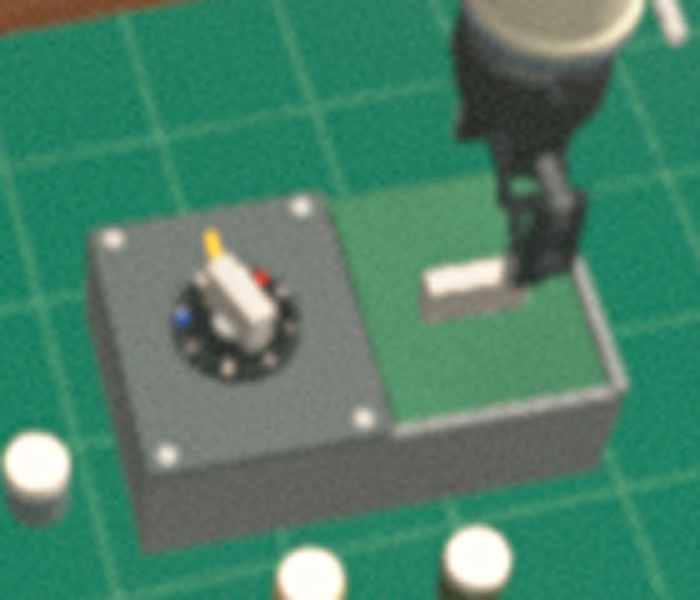

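The gripper is above the handle; it looks shifted in the picture only because it is 90 mm higher. Going down.

>>> carry_out(
  increments=[
    [[0,0.001,0.04,0,0,0],[0,0.001,0.09,0,0,0],[0,0.001,0.14,0,0,0],[0,0.001,0.17,0,0,0],[0,0.001,0.17,0,0,0]],
  ],
)

```text
clock: 21.93
eef_pos: [603.4, 172.9, 138.1]
tcp_rot: [-3.137, 0.001, 1.533]
contact_force: [-0.1, 0.2, -0.8]
opening: 0.998
```

>>> carry_out(
  increments=[
    [[0,0,0.02,0,0,0],[0,0,0.042,0,0,0],[0,0,0.042,0,0,0],[0,0,0.042,0,0,0]],
  ],
)

```text
clock: 22.27
eef_pos: [605.1, 173.4, 124.1]
tcp_rot: [-3.141, 0.0, 1.534]
contact_force: [0.4, -1.4, -0.0]
opening: 1.002
```

```bash
python3 -c "
from h import *
f=optics.grab_frame('scene'); save(f,'scene9.png',(310,140,450,260) ,5)
go(604.8,173.3,122,1.535)
"
```

```text
row [-0.0005 -0.0013  0.0061] [ 0.0004 -0.0001 -0.0013]
t 22.32 p [605.3 173.5 124.4] rpy [ 3.141 -0.     1.534] F [ 0.31 -0.29 -0.1 ] M [ 0.043  0.011 -0.042] op 0.998 q6 0.31
```

View pics/scene9.png

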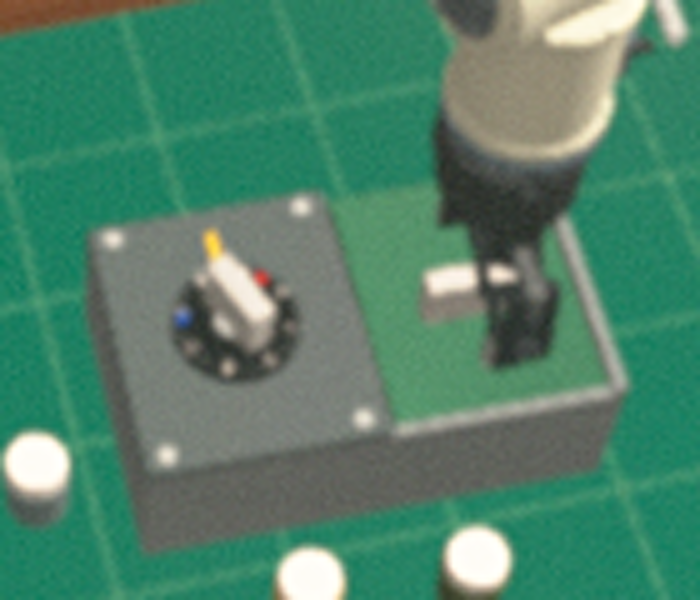

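>>> carry_out(
  increments=[
    [[0,0,0.004,0,0,0],[0,0,0.004,0,0,0],[0,0,0.004,0,0,0],[0,0,0.004,0,0,0],[0,0,0.004,0,0,0]],
  ],
  hand=1,
  squeeze=20,
)

```text
clock: 22.73
eef_pos: [605.2, 173.4, 122.7]
tcp_rot: [3.141, -0.0, 1.534]
contact_force: [-0.4, -0.2, -0.3]
opening: 0.303
```

>>> carry_out(
  increments=[
    [[0,0,0,0,0,0],[0,0,0,0,0,0],[0,0,0,0,0,0],[0,0,0,0,0,0],[0,0,0,0,0,0]],
  ],
)

```text
clock: 23.15
eef_pos: [603.1, 173.5, 122.6]
tcp_rot: [-3.138, 0.001, 1.534]
contact_force: [-9.0, 1.5, 7.8]
opening: 0.168
```

```bash
python3 -c "
from h import *
go(603,173.3,122,1.535)
"
```

```text
row [-0.0004 -0.0004  0.0016] [-0.0036  0.0005 -0.0008]
t 23.15 p [603.1 173.5 122.6] rpy [-3.138e+00  1.000e-03  1.534e+00] F [-8.96  1.52  7.78] M [0.188 1.196 0.248] op 0.168 q6 0.31
```

>>> carry_out(
  increments=[
    [[0,-0.004,0,0,0,0],[0,-0.008,0,0,0,0],[0,-0.012,0,0,0,0],[0,-0.014,0,0,0,0],[0,-0.014,0,0,0,0]],
  ],
)

```text
clock: 23.57
eef_pos: [599.6, 173.6, 122.7]
tcp_rot: [3.141, -0.0, 1.534]
contact_force: [0.4, -0.7, 3.0]
opening: 0.161
```

```bash
python3 -c "
from h import *
st()
"
```

```text
t 23.57 p [599.6 173.6 122.7] rpy [ 3.141 -0.     1.534] F [ 0.4  -0.72  2.98] M [-0.082 -0.038  0.292] op 0.161 q6 0.32
```

>>> carry_out(
  increments=[
    [[0,-0.003,0,0,0,0],[0,-0.006,0,0,0,0],[0,-0.008,0,0,0,0],[0,-0.008,0,0,0,0]],
  ],
)

```text
clock: 23.9
eef_pos: [596.3, 173.7, 122.6]
tcp_rot: [3.141, 0.0, 1.534]
contact_force: [0.8, -2.0, 3.3]
opening: 0.158
```

```bash
python3 -c "
from h import *
st()
"
```

```text
t 23.9 p [596.3 173.7 122.6] rpy [3.141 0.    1.534] F [ 0.81 -2.04  3.3 ] M [-0.228 -0.068  0.279] op 0.158 q6 0.32
```

Only about 1 N after 7 mm, so the lid is unlocked. Sliding on.

>>> carry_out(
  increments=[
    [[0,-0.015,0,0,0,0],[0,-0.035,0,0,0,0],[0,-0.055,0,0,0,0],[0,-0.075,0,0,0,0],[0,-0.09,0,0,0,0]],
  ],
)

```text
clock: 24.32
eef_pos: [559.0, 174.8, 122.6]
tcp_rot: [-3.141, 0.0, 1.534]
contact_force: [1.4, -5.2, 4.3]
opening: 0.159
```

>>> carry_out(
  increments=[
    [[0,-0.02,0,0,0,0],[0,-0.04,0,0,0,0],[0,-0.06,0,0,0,0],[0,-0.072,0,0,0,0],[0,-0.08,0,0,0,0]],
  ],
)

```text
clock: 24.73
eef_pos: [526.8, 175.7, 122.6]
tcp_rot: [-3.141, 0.001, 1.534]
contact_force: [2.7, -5.5, 4.5]
opening: 0.16
```

>>> carry_out(
  increments=[
    [[0,0,0,0,0,0],[0,0,0,0,0,0]],
  ],
)

```text
clock: 24.9
eef_pos: [526.6, 175.7, 122.6]
tcp_rot: [-3.14, 0.001, 1.534]
contact_force: [-2.0, -5.5, 8.5]
opening: 0.158
```

```bash
python3 -c "
from h import *
st()
"
```

```text
t 24.9 p [526.6 175.7 122.6] rpy [-3.140e+00  1.000e-03  1.534e+00] F [-2.04 -5.5   8.45] M [-0.807  0.145  0.28 ] op 0.158 q6 0.36
```

>>> carry_out(
  increments=[
    [[-0.002,-0.004,-0.001,0,0,0],[-0.002,-0.008,-0.001,0,0,0],[-0.002,-0.01,-0.001,0,0,0],[-0.002,-0.01,-0.001,0,0,0]],
  ],
)

```text
clock: 25.23
eef_pos: [523.4, 175.8, 122.7]
tcp_rot: [-3.141, -0.0, 1.534]
contact_force: [-0.4, 0.1, 1.1]
opening: 0.16
```

```bash
python3 -c "
from h import *
st()
"
```

```text
t 25.23 p [523.4 175.8 122.7] rpy [-3.141 -0.     1.534] F [-0.41  0.05  1.15] M [0.079 0.188 0.241] op 0.16 q6 0.36
```

>>> carry_out(
  increments=[
    [[0,-0.003,0,0,0,0],[0,-0.006,0,0,0,0],[0,-0.006,0,0,0,0]],
  ],
)

```text
clock: 25.48
eef_pos: [522.9, 175.7, 122.7]
tcp_rot: [3.139, -0.0, 1.534]
contact_force: [7.2, -0.2, -6.3]
opening: 0.162
```

```bash
python3 -c "
from h import *
st()
"
```

```text
t 25.48 p [522.9 175.7 122.7] rpy [ 3.139 -0.     1.534] F [ 7.23 -0.17 -6.29] M [-0.131 -0.918  0.224] op 0.162 q6 0.36
```

End stop reached (7 N at x = 522.9). Relaxing, releasing, then going up.

>>> carry_out(
  increments=[
    [[0,0.002,0,0,0,0],[0,0.0035,0,0,0,0],[0,0.0035,0,0,0,0]],
  ],
)

```text
clock: 25.73
eef_pos: [523.0, 175.7, 122.7]
tcp_rot: [-3.141, -0.0, 1.534]
contact_force: [1.2, 1.1, -1.8]
opening: 0.159
```

>>> carry_out(
  increments=[
    [[0,0,0,0,0,0],[0,0,0,0,0,0],[0,0,0,0,0,0],[0,0,0,0,0,0],[0,0,0,0,0,0]],
  ],
  hand=0,
)

```text
clock: 26.15
eef_pos: [523.2, 175.6, 122.9]
tcp_rot: [-3.141, 0.0, 1.534]
contact_force: [-0.1, -0.5, -0.5]
opening: 0.857
```

>>> carry_out(
  increments=[
    [[0,0,0,0,0,0],[0,0,0,0,0,0],[0,0,0,0,0,0],[0,0,0,0,0,0]],
  ],
)

```text
clock: 26.48
eef_pos: [523.3, 175.6, 122.9]
tcp_rot: [3.142, -0.0, 1.534]
contact_force: [0.5, -0.8, 0.6]
opening: 1.002
```

>>> carry_out(
  increments=[
    [[0,0,-0.04,0,0,0],[0,0,-0.1,0,0,0],[0,0,-0.17,0,0,0],[0,0,-0.24,0,0,0],[0,0,-0.3,0,0,0]],
  ],
)

```text
clock: 26.9
eef_pos: [523.4, 175.6, 244.7]
tcp_rot: [3.141, -0.0, 1.534]
contact_force: [1.4, -0.4, -0.2]
opening: 1.001
```

>>> carry_out(
  increments=[
    [[0,0,0,0,0,0],[0,0,0,0,0,0],[0,0,0,0,0,0]],
  ],
)

```text
clock: 27.15
eef_pos: [522.9, 175.5, 242.3]
tcp_rot: [-3.141, 0.0, 1.534]
contact_force: [0.2, 0.3, 0.6]
opening: 1.001
```

```bash
python3 -c "
from h import *
st()
f=optics.grab_frame('scene'); save(f,'scene10.png',(290,120,460,260) ,4.5)
for n in ('lid_handle','dial_grip','jar_grey','jar_olive','jar_ochre','model_plane'):
    for d in nets.tip_of(n,'scene')[:1]: print(n,np.round(d['point'],1),round(d['confidence'],2))
m=nets.trace('lid_handle','scene')[0]['mask']; v,u=np.nonzero(m)
P=np.array([unproj(f,a,b) for a,b in zip(u,v)])
k=(P[:,2]>126)&(P[:,2]<136); print(k.sum(),cv2.minAreaRect(P[k][:,:2].astype(np.float32)) if k.sum()>3 else '')
"
```

```text
t 27.15 p [522.9 175.5 242.3] rpy [-3.141  0.     1.534] F [0.16 0.34 0.64] M [ 0.013 -0.052  0.031] op 1.001 q6 0.36
lid_handle [522.1 175.7 116.7] 0.74
dial_grip [589.9  41.3 131.1] 0.79
jar_grey [618.1 -79.1  -1.3] 0.67
jar_olive [728.2 144.5  -2. ] 0.6
jar_ochre [727.6  48.3  -1.6] 0.67
model_plane [652.  452.8  -2.1] 0.57
91 ((524.93359375, 175.3051300048828), (15.575515747070312, 58.42393112182617), 0.963172197341919)
```

View pics/scene10.png

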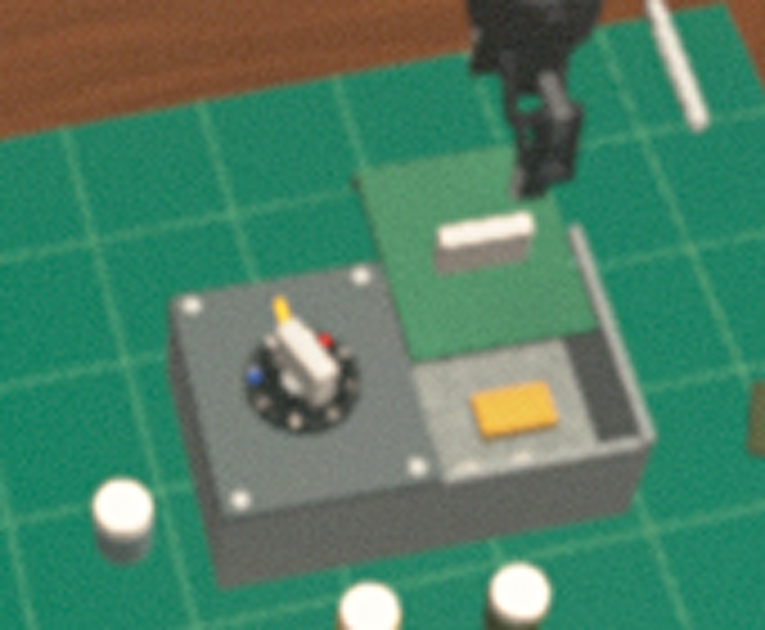

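The picture shows the lid slid fully back, with its handle at (485,240), and the yellow block inside the box visible at (515,410). The gripper is open and clear above, and the jars haven't moved. Handing in.

```bash
python3 -c "
from h import *
print(r.sign_off())"
```

```text
the job is handed in; nothing more can be done
None
```

The lock box is open, and I handed the job in at about 27 s of the 72 s allowed.

**Dial:** I turned it left to about +1.095 rad (7), then right to about −0.936 rad (34), both from the gripper's angle. The marks in the camera pictures gave about 1.12 and 0.90, noisier but inside the 0.13 rad tolerance. I then crept left until it stopped at about +0.41 rad, within two numbers of 2. The torque there climbed steadily to about 0.27 N m, below the 0.45 limit. I eased back slightly and let go.

**Lid:** It slid freely with only 1–3 N along its path. It met the end stop after about 80 mm of gripper travel, with 7 N at the stop. I let go and raised the gripper clear.

**Last checks:** The camera puts the handle at about x = 522–525 mm, roughly 80 mm from where it started, and the inside of the box is visible. The networks find the grey, ochre and olive jars and the model plane within about 7 mm of where they were, which is about their measuring noise. I did not re-measure the sanding block, putty tin or tweezers, but the gripper never went near them.

**Signals that disagreed:** The torque readings were noisy. An ambiguous change near a gripper angle of 0.25 rad was gone within the next few small steps. I took the stop as real only when both torque signals rose together.

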